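Load a sample carrier into the reader's rail

TASK

Load the red-lidded sample into the colour reader: bring its carrier to the open end of the reader's rail, slide the carrier's foot in under the rail's lips all the way until it meets the stop at the reader, and let go. Keep the sample upright, and leave the white-lidded sample where it stands.

Things in the scene. Friction and masses are not known exactly. Their poses are not given: they have to be found in the camera images.
- red_sample (a point): Jar to load: red lid, red contents, 52 mm wide, 72 mm tall, straight-sided, lid as wide as the body; fixed upright on a carrier, with which it is one loose rigid piece (about 0.26 kg, 102 mm tall). Grip the jar across its sides. The point is the jar's centre, 66 mm above the carrier's underside; z up, x along the carrier's foot.
- red_foot (a point): Underside centre of the same carrier's yellow foot plate: 80 mm long (x), 60 mm wide (y), 8 mm thick, rounded corners; either end may go first. Above it a grey round neck 34 mm wide (8 to 26 mm up), then a grey round cup 62 mm wide (26 to 38 mm up) in which the jar stands (30 to 102 mm up).
- white_sample (a point): The other sample, to be left alone: carrier and jar of the same shapes and sizes, but a white lid and light brown contents. The point is the jar's centre, 66 mm above its foot's underside.
- reader: Reader with rail, fixed. Origin: on the worktop, middle of the rail; x points from the open end to the stop, z up. Two aluminium walls, x -70 to +70 mm, 66 mm apart inside, 82 outside, 19 high. Their lips leave a 42 mm slot for the neck and 14 mm of height beneath; no floor: the foot slides on the worktop. White reader box behind the stop: x 81 to 116 mm, 76 wide, 62 high.
- rail_mouth (a point): Open end of the rail, on the worktop at x = -93 mm of the reader: from here two blue wings, 19 mm high, narrow from about 92 mm apart to the channel's 66 mm at x = -70 mm. x points into the rail.
- rail_stop (a point): Face of the rubber stop, on the worktop at x = +70 mm of the reader. A fully inserted carrier touches it, with its middle 40 mm before it (x = +30 mm, y = 0 of the reader).

How it is judged:
At the end, for the whole second after the job is handed in: The red-lidded sample's carrier stands upright in the rail with its foot under the lips, within 10 mm of the stop (middle at x = 30 mm of the rail, 20 to 40 mm allowed), within 12 mm of the rail's centre line and 10 degrees of its direction, resting on the worktop and released (x of red_sample in the frame of reader between 0.02 and 0.04 m and y of red_sample in the frame of reader between -0.012 and 0.012 m and height (world z) of red_sample below 0.074 m and angle between the x axis of red_sample and the x axis of reader, either way round below 0.17 rad and angle between red_sample's own z axis and vertical below 0.12 rad); the robot touches nothing.
It fails at once if the red-lidded sample is tipped by more than 35 degrees (angle between red_sample's own z axis and vertical above 0.61 rad).
It fails at once if the white-lidded sample is displaced by more than 30 mm (distance of white_sample from where it was at the start of the episode above 0.03 m).
It also fails if it takes over 45 s, if anything falls off the work surface, if the arm or the gripper's body presses on something with over 40 N, if the wrist force passes 120 N, or if a joint passes its speed limit or range.

ROBOT

A 6-joint arm with a two-finger parallel gripper is mounted at the origin on a cart in front of the work surface, level with it; the furniture and walls round the work are solid. World frame = base frame: x ahead of the robot, y to its left, z up, the work surface at z = 0. Lengths are in m, angles in rad, forces in N, time in s.
With the tool pointing down it reaches from about 0.3 to 0.85 m from the base axis. Payload 4.2 kg.
Tool frame: the origin (TCP) lies between the finger pads; the fingertips stand 17 mm ahead of it and the grasp point (between the pads) lies 2 mm behind it (nose_length is the distance from the TCP to the fingertips, in m); z points along the fingers, y is the direction in which the jaws open and shut (so a half turn about z gives the same grasp; the last joint's range is limited). The gripper opens to 91 mm and grips with 3 to 60 N. Pads are 32 mm wide; open, the fingers measure 118 mm over their backs; the gripper's body (76 mm by 178 mm) begins 60 mm behind the grasp point.
Start: joints at [1.126, 0.32, 1.565, -0, 1.257, -0.02], TCP at [0.237, 0.524, 0.231] pointing down, gripper open.
Joint ranges: [-3.11, 3.11], [-0.84, 2.01], [0.21, 2.61], [-1.34, 4.49], [0.05, 2.63], [-2.56, 2.56]. Speed limits (rad/s): [2.57, 2.57, 3.14, 3.14, 3.14, 3.14].

INTERFACE

Orientations are given as a unit quaternion [w, x, y, z].
In Python, from cell import * gives the robot as it stands.
- The arm moves only by the shell command python3 -m pendant 'ROWS'. ROWS is JSON, a list of rows, each an object with "turn": the turn, a rotation vector about the tool's x, y, z in rad, a list of three; "travel": the shift along the tool's x, y, z in cm, a list of three; "claw": the gripper's target within -1 to 1 (fully open at 1, half-way at 0, shut at -1). In form: [{"turn": [rx, ry, rz], "travel": [tx, ty, tz], "claw": claw}, ...]. A call has 1 to 12 rows; each row is the pose to reach, as a shift and turn from the pose commanded when the call began, along the tool's axes at that moment; what a row does not reach only later rows make up. A row lasts 1/10 s, in which the tool goes at most 50 mm and 8.59 degrees, less where a joint would pass 70% of its speed; a pose out of reach is approached as far as the arm can. A call with a gripper value outside its range is refused whole. The fingers move at their own pace and stop on an object; the grip force is fixed at half the most. Time passes only in rows, so rows that repeat a pose let the fingers close. It gives the time, the measured TCP pose, the force and the opening at its end, in the units of the state.
- state(): the state, without advancing time (a new reading comes with each control period).
- snapshot(name): name is "scene" or "top" or "wrist"; returns a dict with "image" (420x560x3 uint8, red, green, blue), "depth" (420x560 float32, m along the optical axis (not along the pixel's ray), 0 where there is no reading), "vertical_fov" (degrees; the focal length in pixels is half the picture's height over the tangent of half this angle, whatever the lens; pixels are square), "cx", "cy" (the principal point, pixels), "k1" (the pictures are not rectified: a ray, as slopes to the right and down, at radius r is drawn at 1 + k1 r^2 times it, then the intrinsics apply), "rvec" (rotation vector, rad) and "tvec" (3), from world to camera coordinates, as OpenCV has them; the wrist camera has in their place "hand_eye" (4x4, takes a point from camera to tool coordinates, whose origin is the TCP and whose axes are the flange's). Camera axes: x right, y down, z forward; pixel columns grow to the right and rows downward; lengths in m; the calibration is good to about 2 mm. A picture is of the moment at which its call begins: read the wrist's pose just before it.
- job_done(): hands the job in, once; it reports no verdict.
Trained networks look in a picture, given as the dict that the camera call returned (one of the last four; its "shot" number tells which), for a name from the list of things; names that differ only in an ending like _2 or _b are one class to them, and where a whole thing is asked for, a point or a joint stands for the part that bears it (a point fixed in the world has none). Each returns a list of dicts, best first, with "conf" (0 to 1); they miss things now and then, are a little off and sometimes report something else, mostly with a low value. They report only what shows in the picture. A call takes as long as a camera call.
- recognise(picture, query): "at" ([x, y, z] in m, in the coordinates of the camera as it stood for that picture, good to about 4 mm: the middle of the surface that is visible of it).
The state is a dict: "time": time; "joint_pos": joint angles; "dq": joint speeds; "joint_torque": joint torques, N m; "tool_pos": TCP position; "orientation": TCP orientation; "contact_force": force on the tool from outside, world axes, zero at the start; "moment": the same for the moment, N m; "grip_width": finger opening in m.
Only numpy, scipy, OpenCV 4.12 (cv2) and the standard library are available. Lean on these libraries where they do the work, as an engineer would, in place of code of your own. Each camera call takes 0.05 s, during which the arm holds its last target. There are 200 camera calls.

## Working session

There is one attempt and no reset: what is moved stays moved. The work goes in short steps, Python scripts to look and compute and a shell command to move; the robot and the scene stay as the last step left them, time stands still between calls to the robot, and variables do not carry over. Pictures are saved under pics/ and viewed, about 8 in all and at most 12, crops included, and the job is handed in when it is done.

```bash
mkdir -p pics
cat > h.py <<'E'
from cell import *
import numpy as np, cv2
from scipy.spatial.transform import Rotation as R
def Kf(s):
    h=s["image"].shape[0]; return h/2/np.tan(np.radians(s["vertical_fov"])/2)
def c2w(s,p,st=None):
    p=np.atleast_2d(p)
    if "hand_eye" in s:
        H=np.array(s["hand_eye"]); q=p@H[:3,:3].T+H[:3,3]
        o=st["orientation"]; Rt=R.from_quat([o[1],o[2],o[3],o[0]])
        return Rt.apply(q)+np.array(st["tool_pos"])
    Rm=R.from_rotvec(np.ravel(s["rvec"])).as_matrix()
    return (p-np.ravel(s["tvec"]))@Rm
def rays(s,uv):
    f=Kf(s); K=np.array([[f,0,s["cx"]],[0,f,s["cy"]],[0,0,1.]])
    xd=(np.atleast_2d(uv)-[s["cx"],s["cy"]])/f
    x=xd.copy()
    for _ in range(20): x=xd/(1+s["k1"]*(x**2).sum(1,keepdims=True))
    return x
def cloud(s,st=None):
    h,w=s["depth"].shape; v,u=np.mgrid[:h,:w]
    x=rays(s,np.c_[u.ravel(),v.ravel()]); d=s["depth"].ravel()
    P=c2w(s,np.c_[x*d[:,None],d],st); P[d==0]=np.nan
    return P.reshape(h,w,3)
def save(s,n): cv2.imwrite("pics/"+n+".png",s["image"][:,:,::-1])
E
python3 - <<'E'
from h import *
st=state();print(st)
for n in("top","scene"):
    s=snapshot(n);save(s,n+"0")
    for q in("red_sample","red_foot","white_sample","reader","rail_mouth","rail_stop"):
        for r in recognise(s,q)[:2]: print(n,q,round(r["conf"],2),c2w(s,r["at"]).round(3))
    np.save(n+"0.npy",np.dstack([cloud(s),s["image"]]))
a=cv2.imread("pics/top0.png");b=cv2.imread("pics/scene0.png")
E
```

```text
{'time': 0.0, 'joint_pos': array([ 1.12597606e+00,  3.20270431e-01,  1.56566868e+00,  9.39057084e-06,
        1.25737523e+00, -2.00101587e-02]), 'dq': array([-0.00080159, -0.00057883, -0.0003893 ,  0.0001396 , -0.00134287,
        0.00064944]), 'joint_torque': array([ 4.80299477e-04, -4.12464738e+01, -2.31971920e+01,  7.29435543e-02,
        4.55359078e-02, -1.30653571e-04]), 'tool_pos': array([0.23678548, 0.52346861, 0.23013659]), 'orientation': array([-2.02622459e-04,  2.10812851e-01,  9.77526061e-01, -8.36671371e-04]), 'contact_force': array([ 0.25853968, -0.24011608,  0.61001874]), 'moment': array([ 0.04706543, -0.04885665, -0.02366741]), 'grip_width': 0.09116966718608323}
top red_sample 0.79 [[ 0.437 -0.356  0.098]]
top red_foot 0.84 [[ 0.439 -0.354  0.099]]
top white_sample 0.78 [[ 0.533 -0.415  0.059]]
top reader 0.95 [[ 0.609 -0.129  0.018]]
top rail_mouth 0.93 [[ 0.61  -0.125  0.022]]
top rail_stop 0.79 [[ 0.609 -0.127  0.022]]
scene red_sample 0.77 [[ 0.424 -0.372  0.056]]
scene red_foot 0.75 [[ 0.423 -0.375  0.056]]
scene reader 0.92 [[ 0.608 -0.131  0.021]]
scene rail_mouth 0.92 [[ 0.608 -0.136  0.025]]
scene rail_stop 0.98 [[ 0.611 -0.133  0.021]]
```

View pics/top0.png

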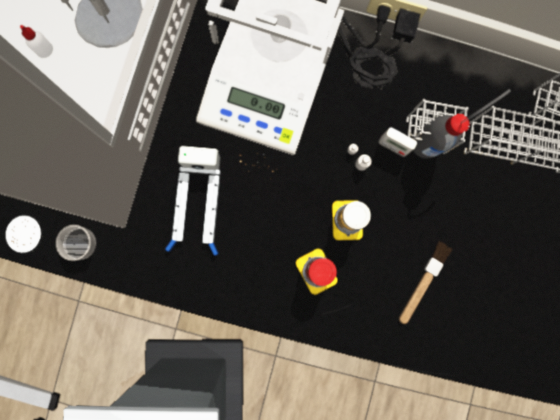

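View pics/scene0.png

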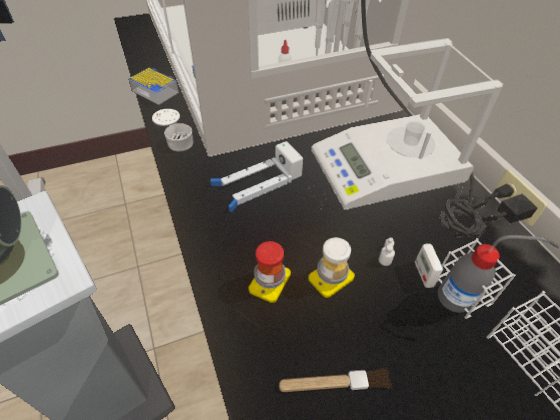

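The top view shows the red sample at (320,270), the white one at (352,217), and the rail with its blue mouth at (190,247) and its box at (199,158). The scene view agrees. Next I'll get the poses.

```bash
cat > meas.py <<'E'
from h import *
def rect(xy):
    (c,(w,h),a)=cv2.minAreaRect((xy*1000).astype(np.float32)); b=cv2.boxPoints((c,(w,h),a))
    e=b[1]-b[0] if np.linalg.norm(b[1]-b[0])>np.linalg.norm(b[2]-b[1]) else b[2]-b[1]
    return np.round(c,1),round(max(w,h),1),round(min(w,h),1),round(np.degrees(np.arctan2(e[1],e[0]))%180,1)
def analyse(P,I):
    hsv=cv2.cvtColor(I.astype(np.uint8),cv2.COLOR_RGB2HSV); H,S,V=[hsv[...,i].astype(int) for i in range(3)]
    x,y,z=np.moveaxis(P,2,0)
    def near(c,r): return np.hypot(x-c[0],y-c[1])<r
    m=near((.437,-.356),.09)&((H<8)|(H>172))&(S>150)&(z>.093)
    if m.sum()>20: print("lid",m.sum(),P[m].mean(0).round(4),cv2.minEnclosingCircle((P[m][:,:2]*1000).astype(np.float32)))
    ye=(H>22)&(H<35)&(S>180)&(V>120)&(z<.02)&(z>-.01)
    for n,c in(("red",(.437,-.356)),("white",(.545,-.41))):
        m=ye&near(c,.062)
        if m.sum()>20: print(n,"foot",m.sum(),rect(P[m][:,:2]),P[m][:,2].mean().round(4))
    m=near((.609,-.127),.15)&(V>110)&(z>.012)&(z<.025)&(S<60)
    if m.sum()>20: print("walls",rect(P[m][:,:2]))
    b=near((.609,-.127),.16)&(H>100)&(H<125)&(S>150)&(z>.008)&(z<.03)
    if b.sum()>5: 
        b2=b.astype(np.uint8); n,l,s,_=cv2.connectedComponentsWithStats(b2)
        for i in range(1,n):
            if s[i,4]>5: print("blue",s[i,4],P[l==i].mean(0).round(4))
    m=near((.70,-.127),.15)&(V>130)&(z>.055)&(z<.068)&(S<60)
    if m.sum()>20: print("box",rect(P[m][:,:2]))
E
python3 - <<'E'
from meas import *
for n in("top","scene"):
    a=np.load(n+"0.npy");print(n);analyse(a[...,:3],a[...,3:])
E
```

```text
top
lid 583 [ 0.4341 -0.3584  0.1017] ((433.3785400390625, -359.3193359375), 25.701913833618164)
red foot 363 (array([ 433.7, -359.9]), 83.4, 62.6, np.float32(27.1)) 0.0068
white foot 355 (array([ 540.6, -425.7]), 83.4, 62.9, np.float32(1.8)) 0.0077
walls (array([ 605.4, -136.4]), 250.6, 139.5, np.float32(158.2))
blue 58 [ 0.4845 -0.0626  0.0177]
blue 54 [ 0.4777 -0.1491  0.0183]
box (array([ 741. , -139.6]), 247.6, 211.1, np.float32(73.9))
scene
lid 566 [ 0.4321 -0.3623  0.1016] ((433.0722961425781, -360.61175537109375), 25.989377975463867)
red foot 461 (array([ 433. , -358.8]), 82.3, 62.9, np.float32(28.4)) 0.0077
white foot 477 (array([ 538.7, -424.4]), 80.9, 63.6, np.float32(179.5)) 0.0075
walls (array([628. , -94.4]), 258.0, 218.0, np.float32(153.9))
blue 36 [ 0.4847 -0.0642  0.0173]
blue 44 [ 0.4765 -0.1526  0.0172]
box (array([ 742.6, -127.7]), 282.5, 205.9, np.float32(93.4))
```

```bash
cat > rail.py <<'E'
from meas import *
def rail(P,I,o=(.562,-.114),yaw=-.087):
    V=I.max(2).astype(int); S=V-I.min(2)
    o=np.array(o)
    for k in range(6):
        c,s=np.cos(yaw),np.sin(yaw); d=P[...,:2]-o; u=d@[c,s]; v=d@[-s,c]; z=P[...,2]
        ml=(abs(u)<.06)&(abs(abs(v)-.031)<.018)&(z>.010)&(z<.026)&(V>90)&(S<60)
        A=ml&(v>0);B=ml&(v<0)
        fa=np.polyfit(u[A],v[A],1);fb=np.polyfit(u[B],v[B],1)
        dv=(fa[1]+fb[1])/2; yaw+=np.arctan((fa[0]+fb[0])/2); o=o+dv*np.array([-s,c])
    bx=(u>.06)&(u<.14)&(abs(v)<.05)&(z>.056)&(z<.068)
    print("n",A.sum(),B.sum(),"slopes",fa,fb,"yaw",np.degrees(yaw))
    print("box top u 2/98",np.percentile(u[bx],[2,98]),"v",np.percentile(v[bx],[2,98]), "expect 81..116")
    H=cv2.cvtColor(I.astype(np.uint8),cv2.COLOR_RGB2HSV)
    b=(H[...,0]>100)&(H[...,0]<125)&(H[...,1]>150)&(u<-.05)&(u>-.12)&(abs(v)<.06)&(z>.008)&(z<.03)
    print("blue u",np.percentile(u[b],[2,98]),"expect -93..-70"); print("origin",o)
E
python3 - <<'E'
from rail import *
for n in("top","scene"):
    a=np.load(n+"0.npy");print(n);rail(a[...,:3],a[...,3:])
E
```

```text
top
n 580 599 slopes [-0.00112767  0.03027624] [ 0.00112768 -0.03027624] yaw -4.607708714364571
box top u 2/98 [0.08176254 0.11554893] v [-0.03523885  0.03522107] expect 81..116
blue u [-0.09220075 -0.07110998] expect -93..-70
origin [ 0.5621454  -0.11233314]
scene
n 316 419 slopes [-0.0026558   0.03161406] [ 0.0026558  -0.03161406] yaw -4.654627058532485
box top u 2/98 [0.08144819 0.11468302] v [-0.03596165  0.03666646] expect 81..116
blue u [-0.09113086 -0.07165458] expect -93..-70
origin [ 0.56194898 -0.11458389]
```

```bash
cat > go.py <<'E'
from h import *
import sys
def go(x,y,z,ang,st=None):
    "rows' turn/travel from present pose to TCP x,y,z pointing down with tool y at world angle ang (deg)"
    st=st or state(); o=st["orientation"]; R0=R.from_quat([o[1],o[2],o[3],o[0]])
    a=np.radians(ang); Y=np.array([np.cos(a),np.sin(a),0]); Z=np.array([0,0,-1.]); X=np.cross(Y,Z)
    R1=R.from_matrix(np.c_[X,Y,Z])
    print("turn",(R0.inv()*R1).as_rotvec().round(4),"travel",(R0.inv().apply(np.array([x,y,z])-st["tool_pos"])*100).round(2))
if __name__=="__main__": go(*map(float,sys.argv[1:5]))
E
python3 go.py .42 -.35 .24 -62.3
```

```text
turn [ 0.0000e+00 -1.0000e-04  2.2333e+00] travel [-52.69 -72.08  -0.91]
```

```bash
python3 -m pendant '[{"turn":[0,0,0.9],"travel":[-26,-36,-1],"claw":1},{"turn":[0,0,0.9],"travel":[-26,-36,-1],"claw":1},{"turn":[0,0,0.9],"travel":[-26,-36,-1],"claw":1},{"turn":[0,0,0.9],"travel":[-26,-36,-1],"claw":1},{"turn":[0,0,0.9],"travel":[-26,-36,-1],"claw":1},{"turn":[0,0,0.9],"travel":[-26,-36,-1],"claw":1},{"turn":[0,0,1.2],"travel":[-26,-36,-1],"claw":1},{"turn":[0,0,1.2],"travel":[-26,-36,-1],"claw":1},{"turn":[0,0,1.2],"travel":[-26,-36,-1],"claw":1},{"turn":[0,0,1.2],"travel":[-26,-36,-1],"claw":1},{"turn":[0,0,1.2],"travel":[-26,-36,-1],"claw":1},{"turn":[0,0,1.2],"travel":[-26,-36,-1],"claw":1}]'; python3 go.py .42 -.35 .24 -62.3
```

```text
time: 1.9
tool_pos: [0.3254, 0.0896, 0.241]
orientation: [-0.0, 0.726, 0.688, 0.0]
contact_force: [0.5, 0.5, 0.2]
grip_width: 0.0916
turn [-3.0000e-04 -7.0000e-04  1.0344e+00] travel [-43.4   11.77   0.07]
```

```bash
python3 -m pendant '[{"turn":[0,0,1.03],"travel":[-43.4,11.8,0],"claw":1},{"turn":[0,0,1.03],"travel":[-43.4,11.8,0],"claw":1},{"turn":[0,0,1.03],"travel":[-43.4,11.8,0],"claw":1},{"turn":[0,0,1.03],"travel":[-43.4,11.8,0],"claw":1},{"turn":[0,0,1.03],"travel":[-43.4,11.8,0],"claw":1},{"turn":[0,0,1.03],"travel":[-43.4,11.8,0],"claw":1},{"turn":[0,0,1.03],"travel":[-43.4,11.8,0],"claw":1},{"turn":[0,0,1.03],"travel":[-43.4,11.8,0],"claw":1},{"turn":[0,0,1.03],"travel":[-43.4,11.8,0],"claw":1},{"turn":[0,0,1.03],"travel":[-43.4,11.8,0],"claw":1},{"turn":[0,0,1.03],"travel":[-43.4,11.8,0],"claw":1},{"turn":[0,0,1.03],"travel":[-43.4,11.8,0],"claw":1}]'
python3 - <<'E'
from meas import *
from go import go
st=state();s=snapshot("wrist");save(s,"w1");P=cloud(s,st)
analyse(P,s["image"]);print(st["tool_pos"])
E
```

```text
time: 3.1
tool_pos: [0.4206, -0.3487, 0.2406]
orientation: [-0.001, 0.97, 0.242, -0.0]
contact_force: [0.2, 0.3, -0.2]
grip_width: 0.0912
lid 2767 [ 0.435  -0.3602  0.102 ] ((434.3802490234375, -360.5906982421875), 25.6153507232666)
red foot 952 (array([ 433.7, -361.5]), 82.7, 63.4, np.float32(28.9)) 0.0072
white foot 1438 (array([ 540.9, -428.1]), 84.5, 65.6, np.float32(1.0)) 0.0076
walls (array([ 506.1, -140.3]), 30.8, 19.8, np.float32(175.9))
blue 17 [ 0.476  -0.0604  0.0107]
blue 298 [ 0.479  -0.1522  0.0173]
[ 0.42059463 -0.34872801  0.2405551 ]
```

View pics/w1.png

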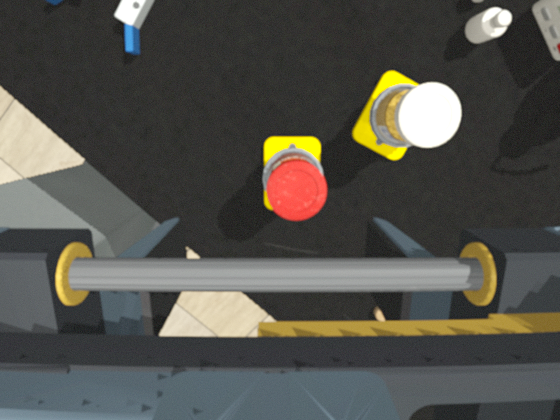

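The wrist view shows the red jar at (297,188), its foot squared up with the tool, and the white one clear of it at (430,115). I'll go above the jar and then down.

```bash
python3 go.py .4338 -.3605 .068 -62.0
```

```text
turn [-0.001  -0.0001  0.0011] travel [ 0.62  1.68 17.29]
```

```bash
python3 -m pendant '[{"turn":[0,0,0],"travel":[0.6,1.7,4],"claw":1},{"turn":[0,0,0],"travel":[0.6,1.7,8],"claw":1},{"turn":[0,0,0],"travel":[0.6,1.7,11],"claw":1},{"turn":[0,0,0],"travel":[0.6,1.7,14],"claw":1},{"turn":[0,0,0],"travel":[0.6,1.7,17.2],"claw":1},{"turn":[0,0,0],"travel":[0.6,1.7,17.2],"claw":1},{"turn":[0,0,0],"travel":[0.6,1.7,17.2],"claw":1}]'; python3 -m pendant '[{"turn":[0,0,0],"travel":[0,0,0],"claw":-0.2},{"turn":[0,0,0],"travel":[0,0,0],"claw":-0.4},{"turn":[0,0,0],"travel":[0,0,0],"claw":-0.6},{"turn":[0,0,0],"travel":[0,0,0],"claw":-0.8},{"turn":[0,0,0],"travel":[0,0,0],"claw":-1},{"turn":[0,0,0],"travel":[0,0,0],"claw":-1},{"turn":[0,0,0],"travel":[0,0,0],"claw":-1},{"turn":[0,0,0],"travel":[0,0,0],"claw":-1}]'
```

```text
time: 3.85
tool_pos: [0.4337, -0.3623, 0.0697]
orientation: [0.0, 0.97, 0.242, 0.0]
contact_force: [0.4, -0.2, 0.6]
grip_width: 0.0914
time: 4.65
tool_pos: [0.433, -0.3629, 0.0691]
orientation: [-0.0, 0.971, 0.241, -0.0]
contact_force: [-1.2, 1.8, 5.0]
grip_width: 0.0508
```

```bash
python3 -m pendant '[{"turn":[0,0,0],"travel":[0,0,-2],"claw":-1},{"turn":[0,0,0],"travel":[0,0,-4],"claw":-1},{"turn":[0,0,0],"travel":[0,0,-4.5],"claw":-1},{"turn":[0,0,0],"travel":[0,0,-4.5],"claw":-1}]'; python3 go.py .4005 -.100 .115 -94.6
```

```text
time: 5.05
tool_pos: [0.4334, -0.3635, 0.114]
orientation: [0.001, 0.971, 0.241, 0.0]
contact_force: [0.4, -0.8, -2.4]
grip_width: 0.0511
turn [ 0.0011 -0.0008  0.5671] travel [  9.42 -24.83  -0.13]
```

```bash
python3 -m pendant '[{"turn":[0,0,0.08],"travel":[1,-3,0],"claw":-1},{"turn":[0,0,0.16],"travel":[2.5,-6.5,0],"claw":-1},{"turn":[0,0,0.24],"travel":[4,-10.5,0],"claw":-1},{"turn":[0,0,0.32],"travel":[5.5,-14.5,0],"claw":-1},{"turn":[0,0,0.4],"travel":[7,-18.5,0],"claw":-1},{"turn":[0,0,0.48],"travel":[8.3,-22,0],"claw":-1},{"turn":[0,0,0.54],"travel":[9,-24,0],"claw":-1},{"turn":[0,0,0.567],"travel":[9.4,-24.8,0],"claw":-1},{"turn":[0,0,0.567],"travel":[9.4,-24.8,0],"claw":-1},{"turn":[0,0,0.567],"travel":[9.4,-24.8,0],"claw":-1}]'
cat > held.py <<'E'
from rail import *
import sys
st=state();print(st["tool_pos"],st["contact_force"].round(1),st["grip_width"]); tag=sys.argv[1]
for n in ("top","scene","wrist"):
    st=state();s=snapshot(n);save(s,n+tag);P=cloud(s,st);I=s["image"]
    hsv=cv2.cvtColor(I,cv2.COLOR_RGB2HSV).astype(int);x,y,z=np.moveaxis(P,2,0)
    t=st["tool_pos"]; m=(np.hypot(x-t[0],y-t[1])<.065)&(hsv[...,0]>20)&(hsv[...,0]<36)&(hsv[...,1]>170)&(z<t[2]-.04)
    if m.sum()>20: print(n,"foot",m.sum(),rect(P[m][:,:2]),"z",np.percentile(z[m],[5,50,95]).round(4))
    try: rail(P,I)
    except Exception as e: print(n,e)
E
python3 held.py 2
```

```text
time: 6.05
tool_pos: [0.4, -0.1001, 0.1133]
orientation: [-0.0, 0.999, -0.04, -0.0]
contact_force: [0.8, -0.7, -3.3]
grip_width: 0.051
[ 0.39998592 -0.10013122  0.11328397] [ 0.8 -0.7 -3.3] 0.05099090445217558
top foot 171 (array([437.8, -95.4]), 68.6, 11.8, np.float32(89.3)) z [-0.0003  0.052   0.0547]
n 579 598 slopes [-0.00204029  0.03032497] [ 0.0020403  -0.03032497] yaw -4.5470096816336065
box top u 2/98 [0.08177349 0.11588353] v [-0.03587598  0.03519579] expect 81..116
blue u [-0.09175669 -0.07109256] expect -93..-70
origin [ 0.56215074 -0.11227089]
scene foot 452 (array([403. , -95.4]), 85.0, 82.1, np.float32(165.4)) z [0.0015 0.0527 0.0548]
n 317 419 slopes [-0.00129675  0.03162015] [ 0.00129675 -0.03162015] yaw -4.551951352641248
box top u 2/98 [0.08183861 0.11472834] v [-0.03492031  0.03617379] expect 81..116
blue u [-0.0908845  -0.07184748] expect -93..-70
origin [ 0.56194699 -0.11460775]
wrist foot 2887 (array([ 420.7, -102.4]), 76.9, 43.5, np.float32(85.8)) z [0.0008 0.0528 0.054 ]
n 1915 1890 slopes [0.00117497 0.03079549] [-0.00055477 -0.03077509] yaw -4.729900644526216
wrist index -1 is out of bounds for axis 0 with size 0
```

View pics/scene2.png

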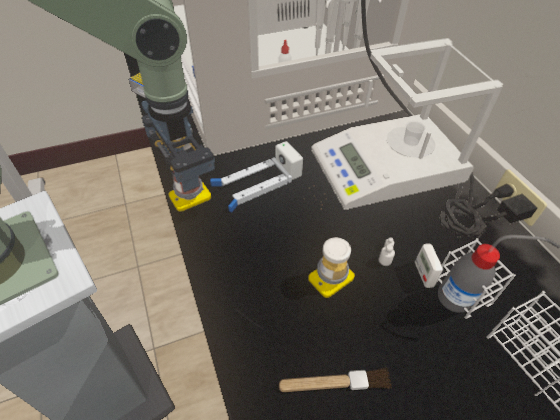

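View pics/wrist2.png

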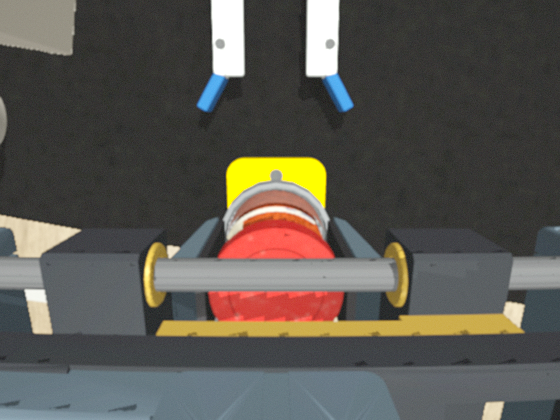

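The carrier hangs upright and square, in front of the mouth. In the wrist view the foot's front edge is at y=158, x 227–326, and the wings are at (210,92) and (340,92). Next I'll measure the lateral offset in that one picture.

```bash
cat > off.py <<'E'
from meas import *
def off():
    st=state();s=snapshot("wrist");P=cloud(s,st);I=s["image"]
    hsv=cv2.cvtColor(I,cv2.COLOR_RGB2HSV).astype(int);t=st["tool_pos"];V=I.max(2).astype(int);S=V-I.min(2)
    yaw=np.radians(-4.6);c,sn=np.cos(yaw),np.sin(yaw)
    d=P[...,:2]-np.array(t)[:2];u=d@[c,sn];v=d@[-sn,c];z=P[...,2]
    f=(hsv[...,0]>20)&(hsv[...,0]<36)&(hsv[...,1]>170)&(abs(z-(t[2]-.0605))<.006)&(abs(v)<.05)&(u>.0)&(u<.055)
    fr=np.percentile(u[f],99.5)
    vs=[]; 
    for a in np.arange(fr-.014,fr-.009,.001):
        m=f&(abs(u-a)<.001)
        if m.sum()>5: vs.append([v[m].min(),v[m].max()])
    vs=np.mean(vs,0); fe=[(b,np.percentile(u[f&(abs(v-b)<.002)],97)) for b in np.arange(vs.mean()-.018,vs.mean()+.019,.003)]
    p=np.polyfit(*zip(*fe),1)
    print("foot front u",fr.round(4),"v edges",vs.round(4),"centre",vs.mean().round(4),"yaw rel rail(-4.6) deg",-np.degrees(p[0]).round(2))
    m=(abs(v)<.055)&(z>.010)&(z<.026)&(V>110)&(S<60)&(u>.06)&(u<.22)
    A,B=m&(v>0),m&(v<0); fa,fb=np.polyfit(u[A],v[A],1),np.polyfit(u[B],v[B],1);q=(fa+fb)/2
    print("rail line v=",q.round(4),"yaw",-4.6+np.degrees(q[0]),"v at foot centre u=0:",q[1].round(4),"rail walls start u",u[m].min().round(4), "TCP z",t[2])
off()
E
python3 off.py
```

```text
foot front u 0.042 v edges [-0.0296  0.0299] centre 0.0001 yaw rel rail(-4.6) deg 0.05
rail line v= [0.0001 0.0007] yaw -4.59610739427102 v at foot centre u=0: 0.0007 rail walls start u 0.0922 TCP z 0.11362729202738857
```

```bash
python3 -m pendant '[{"turn":[0,0,0],"travel":[0,-0.05,2],"claw":-1},{"turn":[0,0,0],"travel":[0,-0.05,3.5],"claw":-1},{"turn":[0,0,0],"travel":[0,-0.05,4],"claw":-1},{"turn":[0,0,0],"travel":[0,-0.05,4.2],"claw":-1},{"turn":[0,0,0],"travel":[0,-0.05,4.2],"claw":-1},{"turn":[0,0,0],"travel":[0,-0.05,4.2],"claw":-1}]';python3 off.py; python3 go.py .5899 -.1149 .0705 -94.6
```

```text
time: 6.85
tool_pos: [0.4009, -0.0998, 0.0725]
orientation: [0.0, 0.999, -0.04, 0.001]
contact_force: [-0.4, 0.2, -2.1]
grip_width: 0.0511
foot front u 0.0421 v edges [-0.0297  0.0299] centre 0.0001 yaw rel rail(-4.6) deg 0.14
rail line v= [-0.0032  0.0002] yaw -4.782876856421325 v at foot centre u=0: 0.0002 rail walls start u 0.0922 TCP z 0.07248575650947726
turn [ 0.0002 -0.0015  0.    ] travel [ 1.897e+01 -1.000e-02  2.300e-01]
```

```bash
python3 -m pendant '[{"turn":[0,0,0],"travel":[1,0,0.15],"claw":-1},{"turn":[0,0,0],"travel":[2,0,0.2],"claw":-1},{"turn":[0,0,0],"travel":[3,0,0.2],"claw":-1},{"turn":[0,0,0],"travel":[4,0,0.2],"claw":-1},{"turn":[0,0,0],"travel":[5,0,0.2],"claw":-1},{"turn":[0,0,0],"travel":[6,0,0.2],"claw":-1},{"turn":[0,0,0],"travel":[7,0,0.2],"claw":-1},{"turn":[0,0,0],"travel":[8,0,0.2],"claw":-1},{"turn":[0,0,0],"travel":[9,0,0.2],"claw":-1},{"turn":[0,0,0],"travel":[10,0,0.2],"claw":-1},{"turn":[0,0,0],"travel":[10,0,0.2],"claw":-1}]'; python3 held.py 3 | head -8; python3 go.py .5899 -.1149 .0705 -94.6
```

```text
time: 8.0
tool_pos: [0.5018, -0.1078, 0.07]
orientation: [0.0, 0.999, -0.04, 0.001]
contact_force: [-0.6, -0.2, -2.1]
grip_width: 0.0518
[ 0.50181407 -0.10778756  0.07004269] [-0.6 -0.2 -2.1] 0.05178638119959764
top foot 23 (array([ 465.2, -103.9]), 11.5, 6.0, np.float32(90.3)) z [0.0006 0.0082 0.0111]
n 169 386 slopes [-0.02037909  0.03090986] [ 0.02201132 -0.03096849] yaw -2.3986085727550805
box top u 2/98 [0.08165439 0.11584626] v [-0.03768981  0.03313795] expect 81..116
blue u [-0.07440732 -0.07222306] expect -93..-70
origin [ 0.5620502  -0.11360879]
scene foot 240 (array([ 496.9, -111.7]), 86.7, 68.5, np.float32(156.2)) z [0.0012 0.009  0.0114]
n 106 412 slopes [0.04975893 0.02827958] [-0.04975894 -0.02827958] yaw -1.176009581751376
turn [-0.0002  0.0012  0.0001] travel [ 9.08  0.02 -0.09]
```

View pics/wrist3.png

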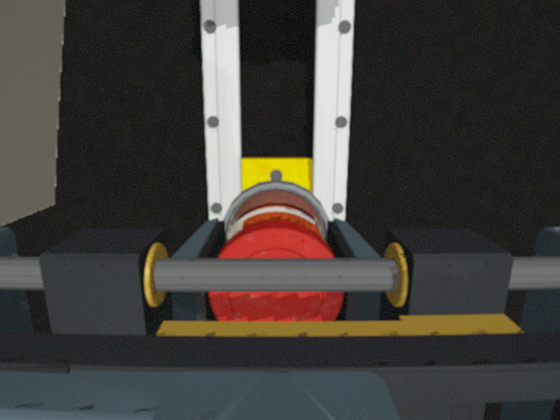

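The foot is under the lips: yellow at y 158–185 lies centred between the walls, with no contact force. I'll slide on to just short of the stop, slowly at the end.

```bash
python3 -m pendant '[{"turn":[0,0,0],"travel":[1,0,0],"claw":-1},{"turn":[0,0,0],"travel":[2,0,0],"claw":-1},{"turn":[0,0,0],"travel":[3,0,0],"claw":-1},{"turn":[0,0,0],"travel":[4,0,0],"claw":-1},{"turn":[0,0,0],"travel":[5,0,0],"claw":-1},{"turn":[0,0,0],"travel":[6,0,0],"claw":-1},{"turn":[0,0,0],"travel":[7,0,0],"claw":-1},{"turn":[0,0,0],"travel":[7.6,0,0],"claw":-1},{"turn":[0,0,0],"travel":[8,0,0],"claw":-1},{"turn":[0,0,0],"travel":[8.3,0,0],"claw":-1},{"turn":[0,0,0],"travel":[8.3,0,0],"claw":-1}]'; python3 -m pendant '[{"turn":[0,0,0],"travel":[0.1,0,0],"claw":-1},{"turn":[0,0,0],"travel":[0.2,0,0],"claw":-1},{"turn":[0,0,0],"travel":[0.3,0,0],"claw":-1},{"turn":[0,0,0],"travel":[0.3,0,0],"claw":-1}]'
```

```text
time: 9.25
tool_pos: [0.5829, -0.1142, 0.0699]
orientation: [-0.0, 0.999, -0.04, 0.0]
contact_force: [0.0, -0.2, -2.3]
grip_width: 0.0506
time: 9.65
tool_pos: [0.5858, -0.1145, 0.07]
orientation: [-0.0, 0.999, -0.04, 0.0]
contact_force: [0.1, 0.1, -2.5]
grip_width: 0.051
```

```bash
python3 -m pendant '[{"turn":[0,0,0],"travel":[0.1,0,0.05],"claw":-1},{"turn":[0,0,0],"travel":[0.2,0,0.1],"claw":-1},{"turn":[0,0,0],"travel":[0.2,0,0.1],"claw":-1}]';python3 -m pendant '[{"turn":[0,0,0],"travel":[0.1,0,0],"claw":-1},{"turn":[0,0,0],"travel":[0.2,0,0],"claw":-1},{"turn":[0,0,0],"travel":[0.2,0,0],"claw":-1}]'
```

```text
time: 9.95
tool_pos: [0.5876, -0.1146, 0.0692]
orientation: [-0.0, 0.999, -0.04, -0.0]
contact_force: [-1.7, -0.2, 0.2]
grip_width: 0.0511
time: 10.25
tool_pos: [0.5899, -0.1148, 0.0691]
orientation: [-0.0, 0.999, -0.04, 0.0]
contact_force: [-1.0, 0.7, 1.8]
grip_width: 0.0514
```

```bash
python3 -m pendant '[{"turn":[0,0,0],"travel":[0.1,0,0],"claw":-1},{"turn":[0,0,0],"travel":[0.2,0,0],"claw":-1},{"turn":[0,0,0],"travel":[0.2,0,0],"claw":-1}]'
```

```text
time: 10.55
tool_pos: [0.5917, -0.1149, 0.0692]
orientation: [-0.0, 0.999, -0.04, 0.0]
contact_force: [-2.4, 0.1, 3.7]
grip_width: 0.0509
```

```bash
python3 -m pendant '[{"turn":[0,0,0],"travel":[0.1,0,0],"claw":-1},{"turn":[0,0,0],"travel":[0.2,0,0],"claw":-1},{"turn":[0,0,0],"travel":[0.2,0,0],"claw":-1}]'; python3 held.py 4 | grep foot
```

```text
time: 10.85
tool_pos: [0.5922, -0.1149, 0.0693]
orientation: [-0.0, 0.999, -0.04, -0.002]
contact_force: [-6.9, -0.0, 8.1]
grip_width: 0.0506
top foot 133 (array([ 591.3, -108.5]), 81.0, 37.5, np.float32(2.6)) z [-0.0002  0.0086  0.0116]
scene foot 107 (array([ 593.3, -104.9]), 80.4, 43.6, np.float32(175.9)) z [0.0011 0.0087 0.0109]
wrist foot 1620 (array([ 621.2, -117.7]), 94.1, 26.5, np.float32(86.6)) z [0.0074 0.0085 0.0104]
```

View pics/wrist4.png

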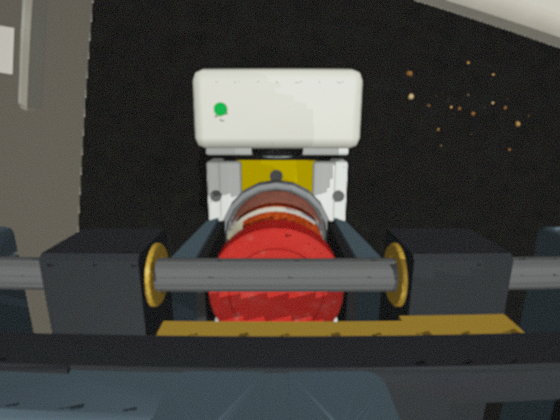

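The foot's front edge meets the dark stop at (277,158), and the force at the stop rose to 7 N. Now I'll release and retreat upward.

```bash
python3 -m pendant '[{"turn":[0,0,0],"travel":[0,0,0],"claw":-0.2},{"turn":[0,0,0],"travel":[0,0,0],"claw":0.2},{"turn":[0,0,0],"travel":[0,0,0],"claw":0.6},{"turn":[0,0,0],"travel":[0,0,0],"claw":1},{"turn":[0,0,0],"travel":[0,0,0],"claw":1},{"turn":[0,0,0],"travel":[0,0,0],"claw":1}]'; python3 -m pendant '[{"turn":[0,0,0],"travel":[0,0,-2],"claw":1},{"turn":[0,0,0],"travel":[0,0,-4],"claw":1},{"turn":[0,0,0],"travel":[0,0,-7],"claw":1},{"turn":[0,0,0],"travel":[0,0,-10],"claw":1},{"turn":[0,0,0],"travel":[0,0,-13],"claw":1},{"turn":[-0,0,0],"travel":[-5,0,-14],"claw":1},{"turn":[0,0,0],"travel":[-9,0,-14],"claw":1},{"turn":[0,0,0],"travel":[-12,0,-14],"claw":1},{"turn":[0,0,0],"travel":[-12,0,-14],"claw":1},{"turn":[0,0,0],"travel":[-12,0,-14],"claw":1}]'
cat > fin.py <<'E'
from rail import *
st=state();s=snapshot("wrist");save(s,"fin");P=cloud(s,st);I=s["image"];S2=snapshot("scene");Q=cloud(S2)
for n,P,I in(("wrist",P,I),("scene",Q,S2["image"])):
    hsv=cv2.cvtColor(I,cv2.COLOR_RGB2HSV).astype(int);x,y,z=np.moveaxis(P,2,0)
    m=((hsv[...,0]<8)|(hsv[...,0]>172))&(hsv[...,1]>150)&(z>.09)&(z<.11)&(np.hypot(x-.592,y+.115)<.05)
    c=np.array(cv2.minEnclosingCircle((P[m][:,:2]*1000).astype(np.float32))[0])/1000
    a=np.radians(-4.6);d=c-[.562,-.113];print(n,"lid",c,"in rail",d@[np.cos(a),np.sin(a)],d@[-np.sin(a),np.cos(a)],"z",np.percentile(z[m],[10,50,90]).round(4),m.sum())
    f=(hsv[...,0]>20)&(hsv[...,0]<36)&(hsv[...,1]>170)&(z<.02)
    for cc in((.592,-.115),(.54,-.425)):
        k=f&(np.hypot(x-cc[0],y-cc[1])<.06)
        if k.sum()>20: print(n,"foot",rect(P[k][:,:2]),np.median(z[k]).round(4))
    try: rail(P,I)
    except Exception as e: print(e)
E
python3 fin.py
```

```text
time: 11.6
tool_pos: [0.5939, -0.1151, 0.0688]
orientation: [-0.0, 0.999, -0.04, 0.0]
contact_force: [1.1, 0.2, -0.2]
grip_width: 0.084
time: 12.6
tool_pos: [0.4744, -0.1056, 0.2095]
orientation: [0.0, 0.999, -0.04, 0.001]
contact_force: [0.0, 0.1, 0.4]
grip_width: 0.0911
wrist lid [ 0.59358191 -0.11486878] in rail 0.0316300543213262 0.0006700726751063732 z [0.1009 0.102  0.1031] 4194
wrist foot (array([ 561.4, -112.9]), 40.8, 17.4, np.float32(86.3)) 0.0084
wrist foot (array([ 537.7, -397.7]), 77.6, 9.1, np.float32(5.5)) 0.0037
n 2156 2251 slopes [0.05917024 0.03273109] [-0.05917024 -0.03273109] yaw -4.65725653095203
index -1 is out of bounds for axis 0 with size 0
scene lid [ 0.59220935 -0.11750258] in rail 0.030473144567223477 -0.0020653179603191143 z [0.095  0.1017 0.1033] 301
scene foot (array([ 592.9, -108.2]), 80.8, 41.4, np.float32(170.2)) 0.0084
scene foot (array([ 531.2, -437.3]), 95.2, 61.2, np.float32(143.4)) 0.0081
n 195 422 slopes [0.00632645 0.03193665] [-0.00632639 -0.03193665] yaw -4.081574557168986
box top u 2/98 [0.08130722 0.11387127] v [-0.03677569  0.03452503] expect 81..116
blue u [-0.09131137 -0.07168052] expect -93..-70
origin [ 0.56197677 -0.1142606 ]
```

View pics/fin.png

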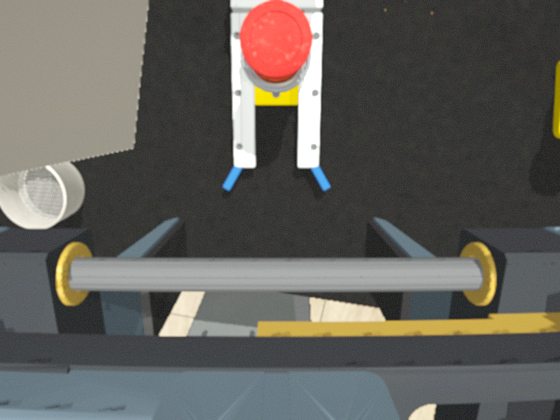

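The jar stands in the rail with its lid at (277,40), centred and level at 102 mm. The foot is under the lips and the gripper is clear, so I'm handing in.

```bash
python3 -c "
from cell import *
print(job_done())"
```

```text
the job is handed in; nothing more can be done
None
```

The red-lidded sample is loaded in the reader, released and upright, and the job was handed in at about 13 s of the 45 s allowed. I gripped the jar, turned it to the rail's direction and slid it under the lips until the force at the stop reached about 7 N. Then I opened the gripper and backed away.

| Last check | Wrist camera | Scene camera | Allowed |
|---|---|---|---|
| Lid centre along the rail (from the reader's origin) | 31.6 mm | 30.5 mm | 20 to 40 mm |
| Lid centre off the rail's centre line | +0.7 mm | −2.1 mm | ±12 mm |
| Lid top height | 102 mm | 102 mm | about 104 mm if jar centre is at most 74 mm up |

- **Direction:** the foot was within about 0.2° of the rail's direction just before insertion.
- **Contact:** the wrist force after release was about 0 N, and the gripper was clear of everything.
- **Disagreements:** the two cameras differ by about 2–3 mm sideways, roughly their calibration error. The final rail and foot fits were unreliable because the jar and gripper hid parts of them.
- **White sample:** it was never touched, but the last check did not confirm its position. The wrist view only caught an edge of it. The scene fit put its foot about 15 mm from the first measurement, but with a length of 95 mm instead of 80 mm, so I took that as a bad fit.

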